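# Kit the inspection tray to its drawn layout

### The arm

A 7-joint arm with a two-finger parallel gripper is mounted at the origin on the work surface. World frame = base frame: x ahead of the robot, y to its left, z up, the work surface at z = 0. Lengths are in m, angles in rad, forces in N, time in s.
With the tool pointing down it reaches from about 0.35 to 0.9 m from the base axis. Payload 8.1 kg.
Tool frame: the origin (TCP) lies midway between the tips of the shut fingers; the grasp point (between the pads) lies arm.tcp_to_grasp behind it (arm.tcp_to_grasp is the distance from the TCP to the grasp point, in m); z points along the fingers, y is the line along which they close (so a half turn about z gives the same grasp; the last joint's range is limited). The gripper opens to 92 mm and grips with 3 to 60 N. Pads are 19 mm wide; open, the fingers measure 130 mm over their backs; the gripper's body (75 mm by 190 mm) begins 47 mm behind the grasp point.
Start: joints at [1.062, 0.434, 0.025, 1.573, -0.012, 1.134, -0.075], TCP at [0.247, -0.574, 0.227] pointing down, gripper open.
Joint ranges: [-2.62, 2.62], [-0.44, 2.09], [-1.27, 1.32], [0.08, 2.57], [-1.32, 4.46], [0.12, 2], [-2.74, 2.74]. Speed limits (rad/s): [2.22, 2.22, 3.01, 3.01, 3.14, 3.14, 3.14].

### API

Orientations are given as a rotation vector (axis times angle).
In Python, from cell import observe, get_image, arm gives the robot as it stands. The module is installed in compiled form; this text tells all that it offers.
- The arm moves only by the tool drive_tool, never from a script. Its argument "steps" is a list of rows, each a list of 5 numbers: the closure, from 0 (fully open) to 1 (shut), then the shift along the world's x, y, z in mm, then the turn about the world's z in rad. In form: [[hand, x, y, z, roll], ...]. A call has 1 to 20 rows; each row shifts and turns the commanded pose from where the row before left it; what a row does not reach is not made up. A row lasts 1/12 s, in which the tool goes at most 41.7 mm and 7.16 degrees, less where a joint would pass 70% of its speed; a pose out of reach is approached as far as the arm can. A call with a gripper value outside its range is refused whole. The fingers move at their own pace and stop on an object; "grip_force" is the grip in N (left out, the last holds). Time passes only in rows, so rows that do not move let the fingers close. It gives the time, the measured TCP pose, the force, the opening and the grip force at its end, in the units of the state.
- observe(): the state, without advancing time (a new reading comes with each control period).
- get_image(name): name is "scene" or "top"; returns a dict with "image" (384x512x3 uint8, red, green, blue), "vfov" (degrees; the focal length in pixels is half the picture's height over the tangent of half this angle, whatever the lens; pixels are square), "cx", "cy" (the principal point, pixels), "k1" (the pictures are not rectified: a ray, as slopes to the right and down, at radius r is drawn at 1 + k1 r^2 times it, then the intrinsics apply), "xyz" and "attitude" of the camera in the world. Camera axes: x right, y down, z forward; pixel columns grow to the right and rows downward; lengths in m; the calibration is good to about 2 mm. A picture is of the moment at which its call begins. There is no depth.
- arm.sign_off(): hands the job in; it is judged then, once.
The state is a dict: "clock": time; "joints": joint angles; "dq": joint speeds; "joint_efforts": joint torques, N m; "position": TCP position; "ee_rot": TCP orientation; "force": force on the tool from outside, world axes, zero at the start; "ft_torque": the same for the moment, N m; "width": opening from 0.0 (shut) to 1.0 (fully open); "gripper_force": force on a finger pad.
Only numpy, scipy, OpenCV 4.12 (cv2) and the standard library are available. Lean on these libraries where they do the work, as an engineer would, in place of code of your own. Each camera call takes 0.05 s, during which the arm holds its last target. There are 200 camera calls.

### The job

Kit the grey tray to match the layout drawn on its sheet: stand the brass housing, flange down, on the gold double circle, and lay the green-handled plug gauge flat along the green bar outline (either end first), each centred on its drawing. Use the brass and green ones, not the steel housing or the red gauge, and set the parts down gently rather than dropping them.

Things in the scene. Friction and masses are not known exactly. Their poses are not given: they have to be found in the camera images.
- brass_housing: Turned brass housing standing on the bench: round flange 44 mm in diameter and 6 mm thick at the bottom, above it a tube 30 mm in outer diameter (4 mm wall, open at the top) up to 34 mm total height; 155 g or so. Origin: centre of the underside; z is its axis, up. A steel housing of the same shape stands 80 mm or more away from it (centre to centre); a small black loupe 30 mm high stands farther off.
- green_gauge: Plug gauge lying on the bench: green square-section handle 70 mm long (along its x), 18 mm wide (y) and 18 mm high (z), rounded edges; a steel pin 10 mm in diameter sticks out 25 mm at each end, on the handle's axis, so that it is 120 mm long overall and the same both ways round; 90 g or so. Origin: centre of the handle's underside; x runs along the gauge, z up. A red-handled gauge of the same shape lies roughly parallel to it, 100 mm or more away (centre to centre).
- round_mark: The place for the brass housing: a gold double circle (outer ring 56 mm, inner ring 37 mm in diameter over the ink) drawn on the white sheet in the fixed grey tray. Origin: centre of the circles, on the tray's inner floor, 4 mm above the bench; z up. The tray measures 220 x 300 mm with a rim 12 mm above the bench; the centres of the two drawings are at least 140 mm apart and at least 70 mm from the rim.
- bar_mark: The place for the green gauge: its outline in green ink, 134 mm long over the pins, 30 mm wide over the handle, drawn on the same sheet in the tray. Origin: centre of the outline, on the tray's inner floor, 4 mm above the bench; x runs along the outline, z up.

How it is judged:
At the end, for the whole second after the job is handed in: Both rest on the tray floor (height within 5 mm): the brass housing upright (10 degrees), within 15 mm of the gold circle's centre; the green gauge on the face it started on (10 degrees), within 15 mm of the green outline's centre and 12 degrees of its length, either way round (horizontal distance between brass_housing and round_mark below 0.015 m and z of brass_housing in the frame of round_mark between -0.005 and 0.005 m and angle between each of brass_housing, green_gauge's own z axis and vertical below 0.17 rad and linear speed of each of brass_housing, green_gauge below 0.02 m/s and horizontal distance between green_gauge and bar_mark below 0.015 m and z of green_gauge in the frame of bar_mark between -0.005 and 0.005 m and angle between the x axis of green_gauge and the x axis of bar_mark, either way round below 0.21 rad); the robot touches nothing.
It fails at once if The brass housing is dropped (falls freely, touching nothing, faster than 0.7 m/s: a fall of some 25 mm) (contact force between brass_housing and anything else below 0.02 N and linear speed of brass_housing above 0.7 m/s).
It fails at once if The green gauge is dropped (falls freely, touching nothing, faster than 0.7 m/s: a fall of some 25 mm) (contact force between green_gauge and anything else below 0.02 N and linear speed of green_gauge above 0.7 m/s).
It also fails if it takes over 58 s, if anything falls off the work surface, if the arm or the gripper's body presses on something with over 40 N, if the wrist force passes 120 N, or if a joint passes its speed limit or range.

## Working session

There is one attempt and no reset: what is moved stays moved. The work goes in short steps, Python scripts to look and compute and a tool call to move; the robot and the scene stay as the last step left them, time stands still between calls to the robot, and variables do not carry over. Pictures are saved under pics/ and viewed, at most 10 in all, crops included, and the job is handed in when it is done.

Besides the shell and the picture viewer there is one more tool, called after "Request:" in YAML: its name, and indented under it one key for each argument. drive_tool: Moves the arm, as the interface text tells. Its arguments: {"type":"object","properties":{"steps":{"type":"array"},"grip_force":{"type":"number"}},"required":["steps"]}

```bash
mkdir -p pics
cat > h.py <<'E'
import numpy as np, cv2
from scipy.spatial.transform import Rotation as R
def cam(d):
    h=d["image"].shape[0]; f=h/2/np.tan(np.radians(d["vfov"])/2)
    a=np.array(d["attitude"],float)
    Rm=a if a.shape==(3,3) else R.from_rotvec(a).as_matrix()
    return f,Rm,np.array(d["xyz"])
def ray(d,uv):
    f,Rm,o=cam(d); p=(np.atleast_2d(uv).astype(float)-[d["cx"],d["cy"]])/f
    s=p.copy()
    for _ in range(20): s=p/(1+d["k1"]*(s**2).sum(1,keepdims=True))
    return o,np.c_[s,np.ones(len(s))]@Rm.T
def plane(d,uv,z):
    o,r=ray(d,uv); return o+r*((z-o[2])/r[:,2])[:,None]
E
python3 - <<'E'
from cell import observe,get_image,arm
import cv2
print(observe(),arm.tcp_to_grasp)
for n in("top","scene"):
    d=get_image(n); print({k:v for k,v in d.items() if k!="image"})
    cv2.imwrite(f"pics/{n}0.png",d["image"][:,:,::-1])
E
```

```text
{'clock': 0.0, 'joints': array([ 1.06241118,  0.43524104,  0.02495699,  1.57410979, -0.0115951 ,
        1.13402495, -0.07511986]), 'dq': array([ 0.0001865 ,  0.00040495,  0.00096139, -0.0010809 , -0.00111648,
       -0.00033639,  0.00042178]), 'joint_efforts': array([ 3.91330623e-04, -6.67857528e+01,  9.84792709e-01, -3.14464545e+01,
       -6.08482515e-02,  4.29631106e-02,  2.07742523e-04]), 'position': array([ 0.24645591, -0.5737778 ,  0.22592868]), 'ee_rot': array([-3.07563812e+00, -6.32612881e-01,  7.40780809e-04]), 'force': array([ 1.41055151, -0.48026706, -0.11991074]), 'ft_torque': array([-0.03134117,  0.03370761, -0.00369717]), 'gripper_force': 0.0, 'width': 0.9990777212617675} 0.0188
{'vfov': 44.00604372157184, 'cx': 253.45951105226058, 'cy': 188.97843680012767, 'k1': -0.08971659230615202, 'xyz': array([0.41477457, 0.00232921, 1.01960163]), 'attitude': array([-2.11895655,  2.18008344, -0.14643121])}
{'vfov': 45.37082101545699, 'cx': 254.43421611162384, 'cy': 187.44771061660006, 'k1': 0.0029614753543898012, 'xyz': array([1.18654719, 0.13276019, 0.95433914]), 'attitude': array([-1.73103599, -2.02293485,  0.64342919])}
```

View pics/top0.png

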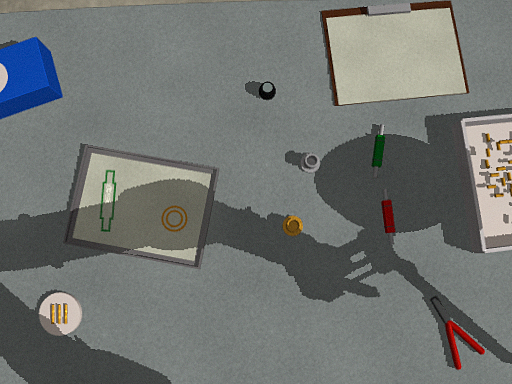

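View pics/scene0.png

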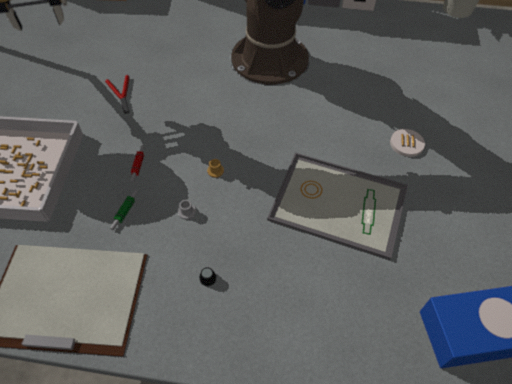

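The top view shows the brass housing at (292,225), the green gauge at (378,150), the gold circles at (174,218) and the bar outline at (108,200). The steel housing is at (310,161), the red gauge at (388,215) and the loupe at (267,90). The scene view shows the same layout.

```bash
cat >> h.py <<'E'
def mask(im,kind,win):
    hsv=cv2.cvtColor(np.ascontiguousarray(im),cv2.COLOR_RGB2HSV)
    lo,hi={"gold":((10,110,40),(28,255,255)),"green":((50,100,25),(85,255,255))}[kind]
    m=cv2.inRange(hsv,lo,hi); w=np.zeros_like(m); x0,y0,x1,y1=win; w[y0:y1,x0:x1]=255
    return m&w
def box(m):
    p=np.argwhere(m)[:,::-1]; c,s,a=cv2.minAreaRect(p.astype(np.float32)); b=cv2.boxPoints((c,s,a))
    return p,np.array(c),b
def axis(q):  # yaw of long side of 4 world points
    e=[q[1]-q[0],q[2]-q[1]]; v=max(e,key=lambda t:np.linalg.norm(t[:2])); a=np.arctan2(v[1],v[0])
    return (a+np.pi/2)%np.pi-np.pi/2
E
python3 - <<'E'
from h import *
from cell import get_image
W={"top":{"brass":("gold",(270,200,315,250),.02),"gauge":("green",(355,115,400,185),.018),"round":("gold",(150,195,200,240),.004),"bar":("green",(90,160,130,240),.004)},
"scene":{"brass":("gold",(195,150,235,190),.017),"gauge":("green",(100,185,150,235),.012),"round":("gold",(290,170,335,210),.004),"bar":("green",(350,180,390,245),.004)}}
for n in W:
    d=get_image(n)
    for k,(c,w,z) in W[n].items():
        m=mask(d["image"],c,w); p,ctr,b=box(m); q=plane(d,b,z)
        print(n,k,len(p),ctr.round(1),"centre",q.mean(0).round(4)[:2],"mean",plane(d,p.mean(0),z)[0].round(4)[:2],"yaw",axis(q).round(3),"size",[np.linalg.norm(q[1]-q[0]).round(3),np.linalg.norm(q[2]-q[1]).round(3)])
E
```

```text
top brass 327 [292.  225.5] centre [ 0.473  -0.0772] mean [ 0.4732 -0.0776] yaw 1.541 size [np.float64(0.042), np.float64(0.04)]
top gauge 293 [378.1 150.6] centre [ 0.6295 -0.2706] mean [ 0.6295 -0.2705] yaw -0.197 size [np.float64(0.072), np.float64(0.021)]
top round 256 [173.5 218. ] centre [0.4972 0.175 ] mean [0.4963 0.1747] yaw -0.01 size [np.float64(0.054), np.float64(0.056)]
top bar 202 [107.6 200.6] centre [0.5393 0.319 ] mean [0.5397 0.3178] yaw -0.073 size [np.float64(0.134), np.float64(0.03)]
scene brass 221 [215.5 167.5] centre [ 0.4781 -0.075 ] mean [ 0.4808 -0.0758] yaw 0.194 size [np.float64(0.039), np.float64(0.056)]
scene gauge 227 [124.3 208.4] centre [ 0.6327 -0.2698] mean [ 0.6335 -0.2699] yaw -0.186 size [np.float64(0.072), np.float64(0.025)]
scene round 97 [310.5 189. ] centre [0.4984 0.1741] mean [0.5008 0.175 ] yaw -1.414 size [np.float64(0.054), np.float64(0.05)]
scene bar 34 [368.4 211.2] centre [0.5413 0.3201] mean [0.5426 0.3158] yaw -0.064 size [np.float64(0.128), np.float64(0.028)]
```

Request:
drive_tool:
  steps:
    - [0.4,24,19,-6,-0.037]
    - [0.4,24,19,-6,-0.037]
    - [0.4,24,19,-6,-0.037]
    - [0.4,24,19,-6,-0.037]
    - [0.4,24,19,-6,-0.037]
    - [0.4,24,19,-6,-0.037]
    - [0.4,24,19,-6,-0.037]
    - [0.4,24,19,-6,-0.037]
    - [0.4,24,19,-6,-0.037]
    - [0.4,24,19,-6,-0.037]
    - [0.4,24,19,-6,-0.037]
    - [0.4,24,19,-6,-0.037]
    - [0.4,24,19,-6,-0.037]
    - [0.4,24,19,-6,-0.037]
    - [0.4,24,19,-6,-0.037]
    - [0.4,24,19,-6,-0.037]
    - [0.4,0,0,0,0]
    - [0.4,0,0,0,0]
  grip_force: 20

```text
clock: 1.7
position: [0.6319, -0.2674, 0.1296]
ee_rot: [-3.127, 0.285, 0.002]
force: [-0.3, -1.2, -0.5]
width: 0.6
gripper_force: 0.0
```

Request:
drive_tool:
  steps:
    - [0.4,-1,-1.5,-15,-0.005]
    - [0.4,-1,-1.5,-15,0]
    - [0.4,0,0,-15,0]
    - [0.4,0,0,-15,0]
    - [0.4,0,0,-15,0]
    - [0.4,0,0,-15,0]
    - [0.4,0,0,-12,0]
    - [0.4,0,0,-8,0]
    - [0.4,0,0,-5,0]
    - [0.4,0,0,-4,0]
    - [0.4,0,0,-3,0]
    - [0.4,0,0,-2,0]
    - [0.4,0,0,0,0]
    - [0.4,0,0,0,0]

```text
clock: 2.87
position: [0.629, -0.2733, 0.0071]
ee_rot: [3.127, -0.3, 0.001]
force: [-0.6, -0.8, -0.1]
width: 0.602
gripper_force: 0.0
```

Run:
```python
from cell import get_image
import cv2
d=get_image("scene"); cv2.imwrite("pics/s1.png",cv2.resize(d["image"][140:270,50:220,::-1],None,fx=4,fy=4))
```

```text
(no output)
```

View pics/s1.png

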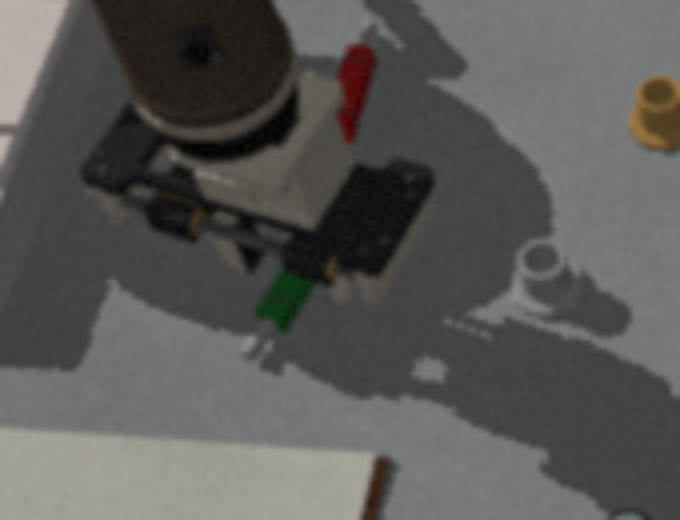

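The gripper straddles the green handle, with the red gauge behind it and the steel housing to the right, both clear. I'll lower a little and close.

Request:
drive_tool:
  steps:
    - [0.4,0,2,-2,0]
    - [0.4,0,0,-2,0]
    - [0.4,0,0,0,0]
    - [1,0,0,0,0]
    - [1,0,0,0,0]
    - [1,0,0,0,0]
    - [1,0,0,0,0]
    - [1,0,0,0,0]
    - [1,0,0,0,0]
    - [1,0,0,0,0]
  grip_force: 25

```text
clock: 3.75
position: [0.6287, -0.2713, 0.0028]
ee_rot: [3.127, -0.3, 0.0]
force: [-0.4, 0.2, 0.5]
width: 0.193
gripper_force: 25.0
```

Request:
drive_tool:
  steps:
    - [1,0,0,5,0]
    - [1,0,0,10,0]
    - [1,0,0,15,0]
    - [1,0,0,15,0]
    - [1,0,0,15,0]
    - [1,0,0,15,0]
    - [1,0,0,10,0]
    - [1,0,0,5,0]
    - [1,0,0,0,0]

```text
clock: 4.5
position: [0.6295, -0.2716, 0.0944]
ee_rot: [3.127, -0.3, 0.004]
force: [0.2, -0.2, -1.1]
width: 0.195
gripper_force: 25.0
```

Request:
drive_tool:
  steps:
    - [1,-2,10,0,0.006]
    - [1,-3,20,0,0.006]
    - [1,-5,31,0,0.006]
    - [1,-5,31,0,0.006]
    - [1,-5,31,0,0.006]
    - [1,-5,31,0,0.006]
    - [1,-5,31,0,0.006]
    - [1,-5,31,0,0.006]
    - [1,-5,31,0,0.006]
    - [1,-5,31,0,0.006]
    - [1,-5,31,0,0.006]
    - [1,-5,31,0,0.006]
    - [1,-5,31,0,0.006]
    - [1,-5,31,0,0.006]
    - [1,-5,31,0,0.006]
    - [1,-5,31,0,0.006]
    - [1,-5,31,0,0.006]
    - [1,-5,31,0,0.006]
    - [1,-3,31,0,0.006]
    - [1,-2,31,0,0.006]

```text
clock: 6.17
position: [0.5365, 0.3184, 0.0916]
ee_rot: [3.139, -0.11, -0.003]
force: [0.6, -0.7, -1.0]
width: 0.191
gripper_force: 25.0
```

Request:
drive_tool:
  steps:
    - [1,0,25,0,0]
    - [1,0,7,0,0]
    - [1,0,0,0,0]
    - [1,0,0,0,0]

```text
clock: 6.5
position: [0.5378, 0.348, 0.0917]
ee_rot: [3.138, -0.111, -0.002]
force: [-0.1, -0.5, -1.5]
width: 0.196
gripper_force: 25.0
```

Run:
```python
from cell import get_image,observe
import cv2,numpy as np
from h import *
s=observe(); print(s["position"],s["ee_rot"],s["width"],s["gripper_force"])
d=get_image("scene"); cv2.imwrite("pics/s2.png",cv2.resize(d["image"][100:290,240:470,::-1],None,fx=3,fy=3))
```

```text
[0.53776779 0.34802241 0.0916956 ] [ 3.13785342e+00 -1.10689833e-01 -2.20363025e-03] 0.19629099569876537 24.99914824962616
```

View pics/s2.png

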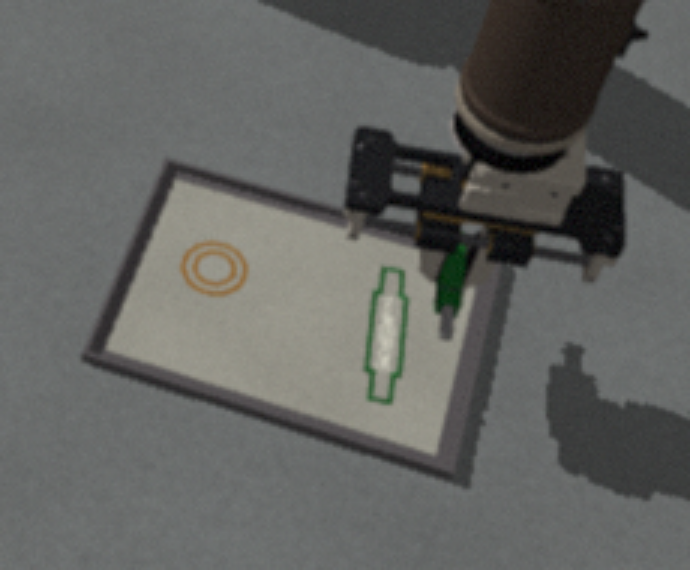

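The gauge is held level, with the outline about 30 mm toward -y (crop centre around (385,335)). I overshot in y, so I'll go back and lower.

Request:
drive_tool:
  steps:
    - [1,1,-10,0,0]
    - [1,0,-10,-5,0]
    - [1,0,-10,-10,0]
    - [1,0,0,-15,0]
    - [1,0,0,-15,0]
    - [1,0,0,-10,0]
    - [1,0,0,-8,0]
    - [1,0,0,-5,0]
    - [1,0,0,-4,0]
    - [1,0,0,-3,0]
    - [1,0,0,0,0]
    - [1,0,0,0,0]

```text
clock: 7.55
position: [0.5399, 0.3189, 0.018]
ee_rot: [-3.139, 0.112, -0.001]
force: [0.1, -0.2, -0.4]
width: 0.195
gripper_force: 25.0
```

Run:
```python
from cell import get_image,observe
import cv2,numpy as np
d=get_image("scene"); cv2.imwrite("pics/s3.png",cv2.resize(d["image"][150:270,280:440,::-1],None,fx=4,fy=4))
```

```text
(no output)
```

View pics/s3.png

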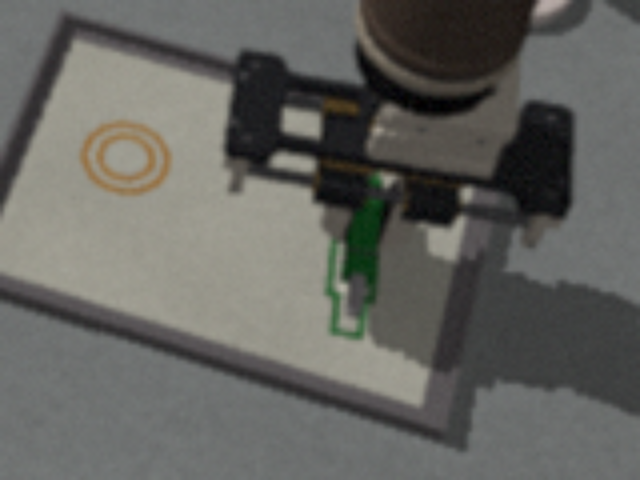

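The pin lies inside the outline at about (355,300), with the remaining height showing as a small shift. Now I'll lower it to contact and release.

Request:
drive_tool:
  steps:
    - [1,0,-1,-3,0]
    - [1,0,0,-3,0]
    - [1,0,0,-2,0]
    - [1,0,0,-1.5,0]
    - [1,0,0,-1,0]
    - [1,0,0,0,0]
    - [1,0,0,0,0]

```text
clock: 8.18
position: [0.5397, 0.3177, 0.0072]
ee_rot: [3.139, -0.112, -0.0]
force: [0.2, -0.8, -0.8]
width: 0.197
gripper_force: 25.0
```

Request:
drive_tool:
  steps:
    - [1,0,0,-0.5,0]
    - [0.75,0,0,0,0]
    - [0.6,0,0,0,0]
    - [0.6,0,0,0,0]
    - [0.6,0,0,0,0]
    - [0.6,0,0,5,0]
    - [0.6,0,0,10,0]
    - [0.6,0,0,20,0]
    - [0.6,0,0,25,0]
    - [0.6,0,0,25,0]
    - [0.6,0,0,15,0]

```text
clock: 9.1
position: [0.5407, 0.3184, 0.1105]
ee_rot: [-3.137, 0.112, -0.004]
force: [0.7, -0.2, -0.3]
width: 0.4
gripper_force: 0.0
```

Request:
drive_tool:
  steps:
    - [0.3,-2,-15,0,0]
    - [0.3,-4,-25,0,0]
    - [0.3,-4,-30,0,0]
    - [0.3,-4,-30,0,0]
    - [0.3,-4,-30,0,0]
    - [0.3,-4,-30,0,0]
    - [0.3,-4,-30,0,0]
    - [0.3,-4,-30,0,0]
    - [0.3,-4,-30,0,0]
    - [0.3,-4,-30,0,0]
    - [0.3,-4,-30,0,0]
    - [0.3,-4,-30,0,0]
    - [0.3,-4,-25,0,0]
    - [0.3,-4,-15,0,0]
    - [0.3,-5,-15,0,0]
    - [0.3,-5,0,0,0]
    - [0.3,0,0,0,0]

```text
clock: 10.52
position: [0.4741, -0.0782, 0.1068]
ee_rot: [3.139, -0.116, -0.002]
force: [-0.1, 0.6, 0.4]
width: 0.698
gripper_force: 0.0
```

Run:
```python
from h import *
from cell import get_image
d=get_image("scene"); m=mask(d["image"],"green",(345,175,395,250)); m=cv2.morphologyEx(m,cv2.MORPH_OPEN,np.ones((3,3)))
p,c,b=box(m); q=plane(d,b,.014); print(len(p),c,q.mean(0),axis(q))
```

```text
242 [368.49008179 210.09902954] [0.54592511 0.31829928 0.014     ] -0.06439737266482215
```

Request:
drive_tool:
  steps:
    - [0.3,0,0,-10,0]
    - [0.3,0,1,-15,0]
    - [0.3,0,0,-15,0]
    - [0.3,0,0,-15,0]
    - [0.3,0,0,-12,0]
    - [0.3,0,0,-8,0]
    - [0.3,0,0,-6,0]
    - [0.3,0,0,-5,0]
    - [0.3,0,0,-5,0]
    - [0.3,0,0,-4,0]
    - [0.3,0,0,0,0]
    - [0.3,0,0,0,0]

```text
clock: 11.57
position: [0.4758, -0.0763, 0.0118]
ee_rot: [3.14, -0.112, 0.0]
force: [0.0, 0.6, 0.3]
width: 0.698
gripper_force: 0.0
```

Run:
```python
from cell import get_image
import cv2
d=get_image("scene"); cv2.imwrite("pics/s4.png",cv2.resize(d["image"][110:250,150:420,::-1],None,fx=2.9,fy=2.9))
```

```text
(no output)
```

View pics/s4.png

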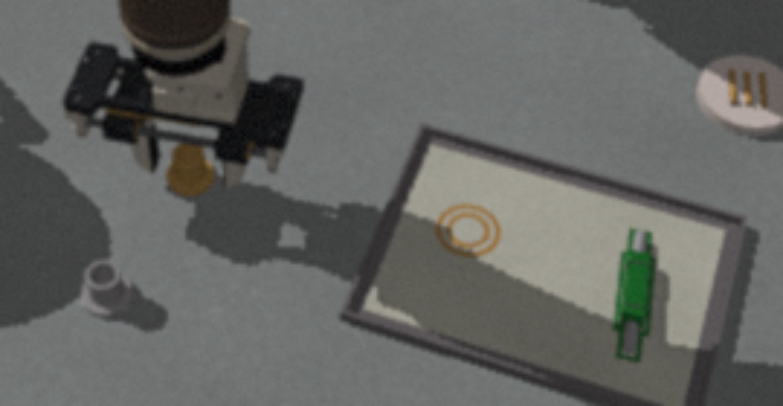

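The gauge lies within its outline (crop (635,290)), and the brass housing at (190,170) stands between the fingers.

Request:
drive_tool:
  steps:
    - [0.5,0,0,-1,0]
    - [1,0,0,0,0]
    - [1,0,0,0,0]
    - [1,0,0,0,0]
    - [1,0,0,0,0]
    - [1,0,0,0,0]
    - [1,0,0,0,0]
    - [1,0,0,0,0]
  grip_force: 25

```text
clock: 12.28
position: [0.4758, -0.0764, 0.0108]
ee_rot: [3.139, -0.112, 0.0]
force: [-0.0, -1.1, 1.8]
width: 0.324
gripper_force: 25.0
```

Request:
drive_tool:
  steps:
    - [1,0,0,5,0]
    - [1,0,0,10,0]
    - [1,0,0,15,0]
    - [1,0,0,15,0]
    - [1,0,0,10,0]
    - [1,0,0,5,0]
    - [1,2,11,0,0]
    - [1,2,20,0,0]
    - [1,2,25,0,0]
    - [1,2,25,0,0]
    - [1,2,25,0,0]
    - [1,2,25,0,0]
    - [1,2,25,0,0]
    - [1,2,25,0,0]
    - [1,2,25,0,0]
    - [1,2,20,0,0]
    - [1,2,15,0,0]
    - [1,0,10,0,0]
    - [1,0,0,0,0]
    - [1,0,0,0,0]

```text
clock: 13.95
position: [0.4971, 0.1748, 0.0702]
ee_rot: [3.139, -0.11, -0.002]
force: [-0.3, -1.0, -1.2]
width: 0.324
gripper_force: 25.0
```

Request:
drive_tool:
  steps:
    - [1,0,0,-8,0]
    - [1,0,0,-12,0]
    - [1,0,0,-10,0]
    - [1,0,0,-8,0]
    - [1,0,0,-6,0]
    - [1,0,0,-4,0]
    - [1,0,0,-2,0]
    - [1,0,0,0,0]
    - [1,0,0,0,0]

```text
clock: 14.7
position: [0.4979, 0.1748, 0.0209]
ee_rot: [-3.14, 0.112, -0.0]
force: [0.3, -0.3, -1.5]
width: 0.324
gripper_force: 25.0
```

Run:
```python
from cell import get_image
import cv2
d=get_image("scene"); cv2.imwrite("pics/s5.png",cv2.resize(d["image"][140:250,260:420,::-1],None,fx=4,fy=4))
```

```text
(no output)
```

View pics/s5.png

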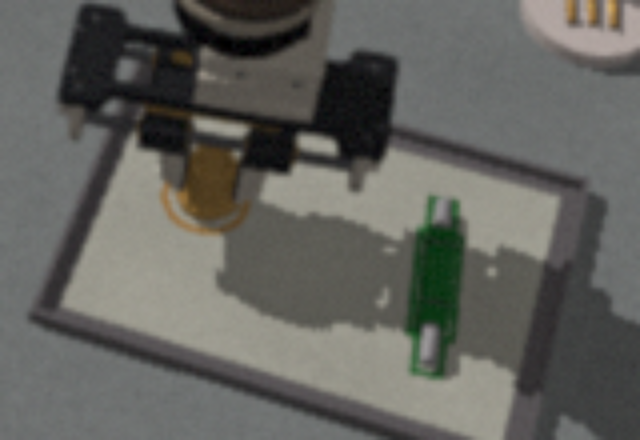

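The housing hangs over the gold circle, with the outer ring visible evenly in front at about (207,215). I'll lower 6 mm to contact and release.

Request:
drive_tool:
  steps:
    - [1,0,0,-2,0]
    - [1,0,0,-2,0]
    - [1,0,0,-1.5,0]
    - [1,0,0,-0.8,0]
    - [1,0,0,0,0]
    - [1,0,0,0,0]

```text
clock: 15.25
position: [0.4977, 0.1748, 0.0148]
ee_rot: [-3.14, 0.112, -0.0]
force: [-0.6, -0.2, 5.8]
width: 0.323
gripper_force: 25.0
```

Contact is felt (5.8 N), so I'll release, lift and retreat.

Request:
drive_tool:
  steps:
    - [0.6,0,0,0,0]
    - [0.4,0,0,0,0]
    - [0.3,0,0,0,0]
    - [0.3,0,0,0,0]
    - [0.3,0,0,0,0]
    - [0.3,0,0,5,0]
    - [0.3,0,0,10,0]
    - [0.3,0,0,20,0]
    - [0.3,0,0,25,0]
    - [0.3,0,0,25,0]
    - [0.3,0,0,25,0]
    - [0.3,0,-30,10,0]
    - [0.3,0,-35,0,0]
    - [0.3,0,-35,0,0]
    - [0.3,0,-35,0,0]
    - [0.3,0,-35,0,0]
    - [0.3,0,-35,0,0]
    - [0.3,0,-35,0,0]
    - [0.3,0,-30,0,0]
    - [0.3,0,0,0,0]

```text
clock: 16.92
position: [0.4972, -0.1025, 0.1356]
ee_rot: [3.136, -0.125, 0.002]
force: [0.0, -1.3, 0.0]
width: 0.7
gripper_force: 0.0
```

Run:
```python
from h import *
from cell import get_image
d=get_image("scene"); m=cv2.morphologyEx(mask(d["image"],"green",(345,175,395,250)),cv2.MORPH_OPEN,np.ones((3,3)))
p,c,b=box(m); q=plane(d,b,.014); print("gauge",q.mean(0),axis(q))
cv2.imwrite("pics/s6.png",cv2.resize(d["image"][140:250,260:420,::-1],None,fx=4,fy=4))
```

```text
gauge [0.54592511 0.31829928 0.014     ] -0.06439737266482215
```

View pics/s6.png

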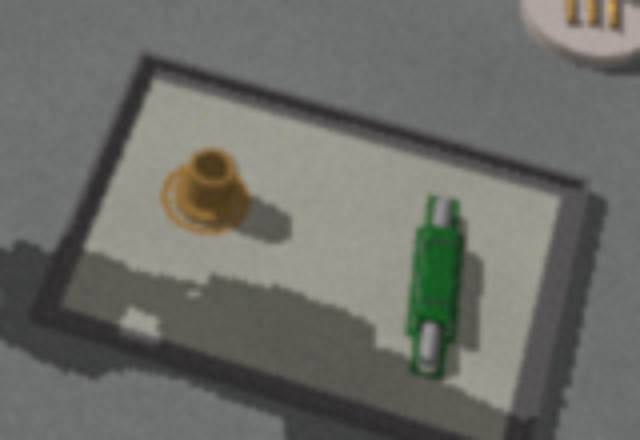

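Both parts are standing and lying on their drawings: the housing flange at about (213,195) against ring centre (205,193), roughly 5 mm off, and the gauge inside its outline at (435,285). The gripper is clear.

```bash
python3 -c "
from cell import arm
print(arm.sign_off())"
```

```text
the job is handed in; nothing more can be done
None
```

I set the brass housing upright on the gold circle (about 5 mm off centre) and laid the green gauge inside its outline, then handed the job in at about 17 s; no verdict came back.

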